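# Seal the storage tin with its double lid, then take off the outer cover alone

## Robot

A 6-joint arm with a two-finger parallel gripper is mounted at the origin on a cart in front of the work surface, level with it; the furniture and walls round the work are solid. World frame = base frame: x ahead of the robot, y to its left, z up, the work surface at z = 0. Lengths are in m, angles in rad, forces in N, time in s.
With the tool pointing down it reaches from about 0.3 to 0.775 m from the base axis. Payload 14.6 kg.
Tool frame: the origin (TCP) lies at the centre of the arm's flange, where the gripper is bolted on; the fingertips stand 199 mm ahead of it and the grasp point (between the pads) lies ctrl.tcp_to_grasp ahead of it (ctrl.tcp_to_grasp is the distance from the TCP to the grasp point, in m); z points along the fingers, y is the line along which they close (so a half turn about z gives the same grasp; the last joint's range is limited). The gripper opens to 94 mm and grips with 3 to 60 N. Pads are 16 mm wide; open, the fingers measure 119 mm over their backs; the gripper's body (75 mm by 177 mm) begins 78 mm behind the grasp point.
Start: joints at [-1.244, 0.3, 1.521, -0, 1.321, -0.067], TCP at [0.211, -0.508, 0.405] pointing down, gripper open.
Joint ranges: [-3.03, 3.03], [-0.79, 2.21], [0.23, 2.52], [-1.04, 4.18], [0, 3.07], [-2.55, 2.55]. Speed limits (rad/s): [2.22, 2.22, 2.57, 3.14, 3.14, 3.14].

## Interface

Orientations are given as [roll, pitch, yaw] about the fixed x, y, z axes, in that order (R = Rz(yaw) Ry(pitch) Rx(roll)).
In Python, from station import ctrl gives the robot as it stands. The module is installed in compiled form; this text tells all that it offers.
- The arm moves only by the shell command python3 -m jog 'ROWS' [OPENING] [FORCE]. ROWS is JSON, a list of rows, each a list of 6 numbers: the shift along the tool's x, y, z in cm, then the turn, a rotation vector about the tool's x, y, z in rad. In form: [[tx, ty, tz, ax, ay, az], ...]. A call has 1 to 8 rows; each row is the pose to reach, as a shift and turn from the pose commanded when the call began, along the tool's axes at that moment; what a row does not reach only later rows make up. A row lasts 1/10 s, in which the tool goes at most 50 mm and 8.59 degrees, less where a joint would pass 70% of its speed; a pose out of reach is approached as far as the arm can. A call with a gripper value outside its range is refused whole. OPENING is the opening in per cent of the stroke, from 0 (shut) to 100 (fully open), set as the call begins (- or left out, the last holds). The fingers move at their own pace and stop on an object; FORCE is the grip in N (left out, the last holds). Time passes only in rows, so rows that repeat a pose let the fingers close. It gives the time, the measured TCP pose, the force, the opening and the grip force at its end, in the units of the state.
- ctrl.get_obs(): the state, without advancing time (a new reading comes with each control period).
- ctrl.camera(name): name is "side" or "top" or "wrist"; returns a dict with "img" (480x640x3 uint8, blue, green, red), "intrinsics" (3x3 intrinsics, pixels), "R" (3x3) and "t" (3): a world point X has camera coordinates R X + t. Camera axes: x right, y down, z forward; pixel columns grow to the right and rows downward; lengths in m; the calibration is good to about 2 mm. A picture is of the moment at which its call begins. There is no depth.
- ctrl.hand_in(): hands the job in; it is judged then, once.
The state is a dict: "time_s": time; "qpos": joint angles; "joint_vel": joint speeds; "tau": joint torques, N m; "ee_pos": TCP position; "eef_rot": TCP orientation; "force": force on the tool from outside, world axes, zero at the start; "moment": the same for the moment, N m; "grip_width": finger opening in m; "grip_force": force on a finger pad.
Only numpy, scipy, OpenCV 4.12 (cv2) and the standard library are available. Lean on these libraries where they do the work, as an engineer would, in place of code of your own. Each camera call takes 0.05 s, during which the arm holds its last target. There are 200 camera calls.

## Task

Lift the nested double lid off the cork trivet by the wooden knob, outer cover riding on the inner lid, carry it to the open green tin and lower it on without dropping it, so that the inner lid sits fully home in the mouth and the cover rests on the rim, then let go. Now take the cover by its brass collar, never before the inner lid is home, and lift it alone straight up, leaving the inner lid undisturbed in the tin. Finish while still holding the cover level over the tin, a few centimetres clear above the wooden knob; do not shove the tin about or disturb the things standing round it.

Things in the scene. Friction and masses are not known exactly. Their poses are not given: they have to be found in the camera images.
- tin: open round green storage tin, loose, 96 mm outside diameter, 100 mm high, 0.7 kg, mouth 88 mm across; brass plate on its front. A ledge inside (opening 72 mm across) 12 mm below the rim carries the inner lid. Origin: centre of its underside, z up.
- tin_mouth (a point): centre of the tin's mouth at rim height, 100 mm above its underside
- inner_lid: steel inner lid, loose, 0.14 kg. Origin: centre of its underside, z up. Dark plug 62 to 68 mm across (0 to 8 mm up), flange 81 mm across (8 to 15 mm up), centring cone 28 mm across (to 23 mm up), thin stem, dark wooden knob, 20 mm across, upright, 58 to 84 mm up. Fully home in the tin its origin is 80 mm above the tin's underside.
- inner_knob (a point): middle of the wooden knob, 71 mm above the inner lid's underside: grasp here from above (20 mm wide, 26 mm tall). While the cover rides on the inner lid the collar's top is 26 mm below this point; with both seated on the tin, 21 mm below it
- cover: green outer cover, loose, 0.15 kg, 110 mm across, round a central hole for the knob. Origin: centre of the skirt's lower edge, z up; skirt 104 mm inside, flat top 12 to 16 mm up, brass collar to 42 mm up. Riding on the inner lid's flange its origin is 3 mm above the inner lid's. On the tin it rests on the rim, origin 88 mm above the tin's underside, 8 mm above the inner lid's, clear of the flange.
- cover_collar (a point): middle of the brass collar, a tube 40 mm outside and 32 mm inside, 29 mm above the skirt's lower edge, 13 mm above the flat top, 13 mm below the collar's top. Grasp here from above, a finger on either side; on the tin the knob stands up to 34 mm above the collar's top, between the fingers
- trivet: round cork trivet, fixed, 116 mm across, 8 mm thick, on which the nested lids stand at the start; origin: centre of its underside. Behind the work, wall cabinets hang from 430 mm above the worktop up; the right one's corner, at x 0.55, y -0.21, is the nearest: swing the arm past it close to the robot
- lemon: yellow lemon, 78x55x56 mm, loose bystander to be left alone; origin: centre of its underside
- jam_jar: jam jar with yellow lid, 68x68x84 mm, loose bystander to be left alone; origin: centre of its underside
- salt_shaker: glass salt shaker with grey top, 44x44x90 mm, loose bystander to be left alone; origin: centre of its underside
- spice_jar: spice jar with dark cap, 41x41x105 mm, loose bystander to be left alone; origin: centre of its underside
- teaspoon: metal teaspoon lying flat, 138x28x12 mm, loose bystander to be left alone; origin: centre of its underside
- garlic: garlic bulb, 60x57x58 mm, loose bystander to be left alone; origin: centre of its underside

How it is judged:
By the outcome, as a careful person would: the job done as asked, in the order asked, and still so for the second after the job is handed in, while the arm keeps its last pose, push and grip.
It also fails if it takes over 54 s, if anything falls off the work surface, if the arm or the gripper's body presses on something with over 40 N, if the wrist force passes 120 N, or if a joint passes its speed limit or range.

## Working session

There is one attempt and no reset: what is moved stays moved. The work goes in short steps, Python scripts to look and compute and a shell command to move; the robot and the scene stay as the last step left them, time stands still between calls to the robot, and variables do not carry over. Pictures are saved under pics/ and viewed, at most 10 in all, crops included, and the job is handed in when it is done.

```bash
mkdir -p pics; python3 - <<'E'
from station import ctrl
import cv2,numpy as np
o=ctrl.get_obs();print(o,ctrl.tcp_to_grasp)
for n in("side","top"):
    c=ctrl.camera(n);cv2.imwrite(f"pics/{n}0.png",c["img"]);np.savez(f"pics/{n}0.npz",**c)
    print(n,c["intrinsics"].tolist(),c["R"].tolist(),c["t"])
E
```

```text
{'time_s': 0.0, 'qpos': array([-1.24360507e+00,  3.00476322e-01,  1.52158390e+00, -1.41269001e-05,
        1.32069219e+00, -6.65902037e-02]), 'joint_vel': array([ 0.00016639,  0.00119817, -0.00037788, -0.00015806,  0.00034897,
       -0.00065127]), 'tau': array([ 2.64262766e-03, -5.31805658e+01, -3.52736878e+01,  7.09651038e-02,
        2.43651151e-02, -9.50523577e-05]), 'ee_pos': array([ 0.21101685, -0.5078748 ,  0.40408214]), 'eef_rot': array([-3.14043456e+00, -6.35184500e-05,  3.93784932e-01]), 'force': array([-0.6803031 , -0.29238257,  0.42515035]), 'moment': array([ 0.00124456, -0.01098735, -0.01823784]), 'grip_force': 0.0, 'grip_width': 0.09387713630248415} 0.1804
side [[501.2113852030992, 0.0, 318.77934696989354], [0.0, 501.2113852030992, 240.2050605928746], [0.0, 0.0, 1.0]] [[-0.9750012517175823, -0.2210302281641438, -0.022763949280699206], [-0.061507915797301714, 0.36691897618427877, -0.9282172381561078], [0.21351659289952094, -0.9036128059924711, -0.3713415697211841]] [0.51276591 0.14245438 1.07719052]
top [[439.3013888603054, 0.0, 319.26014177595584], [0.0, 439.3013888603054, 239.3804898032345], [0.0, 0.0, 1.0]] [[-0.0022255504146257133, -0.9999974615945505, 0.0003517524808850547], [-0.9894107914817155, 0.0021509405014737077, -0.14512635582306985], [0.1451252308348796, -0.0006710137218932554, -0.9894130669824952]] [-0.01696374  0.52081403  1.33299701]
```

View pics/side0.png

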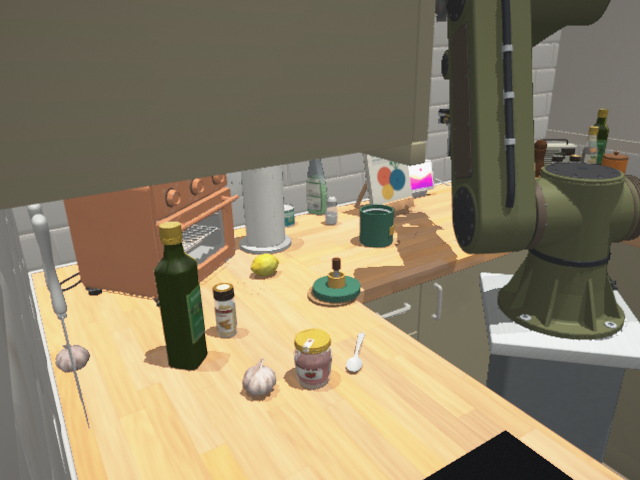

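View pics/top0.png

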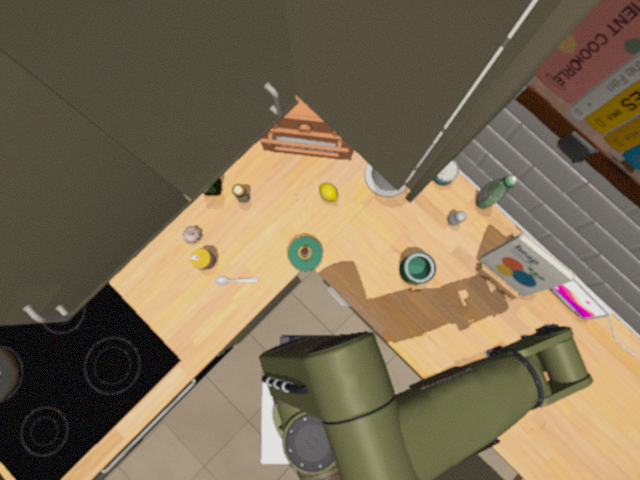

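The side view shows the lids at about (337,285), with the knob at (337,264) and the tin at (377,225). The top view shows the lids at (305,253) and the tin at (418,268). The lemon, jam jar and spoon are well clear, and the cabinet corner is near (410,195).

```bash
cat > h.py <<'E'
import numpy as np,cv2
def ray(c,u,v,z):
    R,t,K=c["R"],c["t"],c["intrinsics"];C=-R.T@t
    d=R.T@np.linalg.solve(K,[u,v,1.]);return C+d*(z-C[2])/d[2]
def proj(c,X):
    p=c["intrinsics"]@(c["R"]@np.array(X)+c["t"]);return p[:2]/p[2]
def circ(c,P,z):
    W=np.array([ray(c,u,v,z)[:2] for u,v in P]);A=np.c_[2*W,np.ones(len(W))]
    s=np.linalg.lstsq(A,(W**2).sum(1),rcond=None)[0];return s[:2],np.sqrt(s[2]+s[:2]@s[:2])
def green(c,box):
    h=cv2.cvtColor(np.ascontiguousarray(c["img"]),cv2.COLOR_BGR2HSV);m=cv2.inRange(h,(60,70,10),(100,255,255))
    k=np.zeros_like(m);a,b,x,y=box;k[b:y,a:x]=m[b:y,a:x]
    cs=cv2.findContours(k,cv2.RETR_EXTERNAL,cv2.CHAIN_APPROX_NONE)[0];return max(cs,key=cv2.contourArea)[:,0,:]
E
python3 - <<'E'
from h import *
T=dict(np.load("pics/top0.npz"));S=dict(np.load("pics/side0.npz"))
P=green(T,(280,230,330,280));print("cover",circ(T,cv2.convexHull(P)[:,0],.023),P.min(0),P.max(0))
P=green(T,(390,240,450,295));print("tin",circ(T,cv2.convexHull(P)[:,0],.1),P.min(0),P.max(0))
P=green(S,(300,270,370,310));print("cover side",circ(S,cv2.convexHull(P)[:,0],.023))
P=green(S,(355,200,398,250));print(P.min(0),P.max(0))
def crop(c,b,s):
    a,y,x,Y=b;return cv2.resize(c["img"][y:Y,a:x],None,fx=s,fy=s,interpolation=cv2.INTER_CUBIC)
a=crop(T,(275,225,345,285),5);b=crop(T,(385,240,455,300),5);c=crop(S,(300,250,370,310),5);d=crop(S,(345,195,415,255),5)
cv2.imwrite("pics/c0.png",np.vstack([np.hstack([a,b]),np.hstack([c,d])]))
E
```

```text
cover (array([0.4794724 , 0.02714334]), np.float64(0.05159472361850482)) [289 237] [321 270]
tin (array([ 0.42743265, -0.31064778]), np.float64(0.03095113388620146)) [409 257] [429 278]
cover side (array([0.47480881, 0.04119626]), np.float64(0.059939583086685795))
[360 205] [393 246]
```

View pics/c0.png

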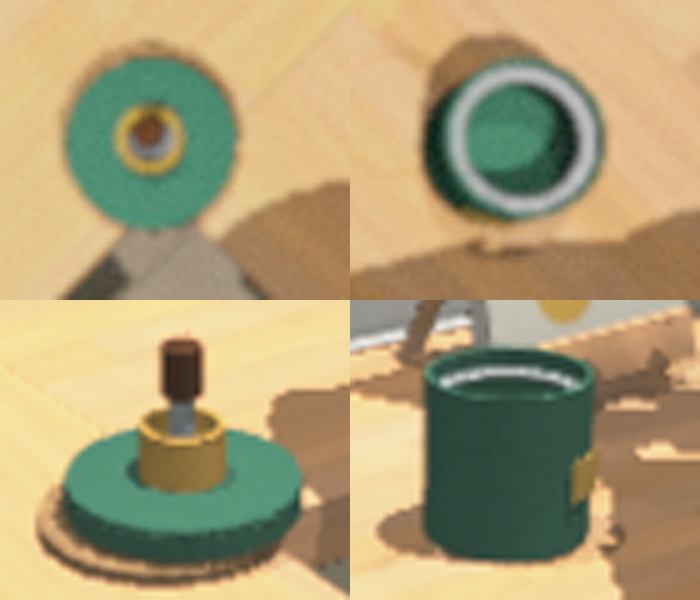

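```bash
cat >> h.py <<'E'
def totool(o,W):
    "world displacement (m) -> tool cm"
    from scipy.spatial.transform import Rotation as Q
    return np.round(Q.from_euler("xyz",o["eef_rot"]).inv().apply(W)*100,2)
E
python3 - <<'E'
from h import *
from station import ctrl
T=dict(np.load("pics/top0.npz"));S=dict(np.load("pics/side0.npz"));o=ctrl.get_obs()
L=ray(T,305.2,253.4,.027);K=ray(T,419.4,267.6,.088)
print("lid",L,"tin",K)
print("side knob top pred",proj(S,[*L[:2],.092]),"seen",(300+182/5,250+42/5),"tin rim pred",proj(S,[*K[:2],.1]),"seen",(345+510/5,195+(372-300)/5))
print(totool(o,np.array([*L[:2],.405])-o["ee_pos"]))
E
```

```text
lid [0.47811297 0.02601043 0.027     ] tin [ 0.42785635 -0.31610093  0.088     ]
side knob top pred [336.10075974 256.82604986] seen (336.4, 258.4) tin rim pred [376.50244141 207.42842764] seen (447.0, 209.4)
[ 4.515e+01 -3.905e+01 -4.000e-02]
```

```bash
python3 -m jog '[[2,-1.7,0,0,0,0],[5.5,-4.8,0,0,0,0],[9.2,-8,0,0,0,0],[13,-11.2,0,0,0,0],[16.8,-14.5,0,0,0,0],[20.6,-17.8,0,0,0,0],[24.3,-21,0,0,0,0],[28,-24.2,0,0,0,0]]' 65 && python3 -m jog '[[3.7,-3.2,0,0,0,0],[7.4,-6.4,0,0,0,0],[11,-9.5,0,0,0,0],[14,-12.2,0,0,0,0],[16.2,-14,0,0,0,0],[17.2,-14.9,0,0,0,0],[17.2,-14.9,0,0,0,0]]'; python3 - <<'E'
from h import *
from station import ctrl
c=ctrl.camera("wrist");cv2.imwrite("pics/w1.png",c["img"]);np.savez("pics/w1.npz",**c);o=ctrl.get_obs();print(o["ee_pos"],o["eef_rot"],o["qpos"],-c["R"].T@c["t"],proj(c,[.478,.026,.092]))
E
```

```text
time_s: 0.9
ee_pos: [0.3771, -0.175, 0.4047]
eef_rot: [3.141, -0.0, 0.394]
force: [0.9, -0.8, -0.4]
grip_width: 0.0609
grip_force: 0.0
time_s: 1.6
ee_pos: [0.4786, 0.0274, 0.4043]
eef_rot: [-3.141, 0.001, 0.396]
force: [1.1, -0.4, -0.2]
grip_width: 0.0611
grip_force: 0.0
[0.47829071 0.02640847 0.40434078] [-3.14143901e+00  7.76857349e-04  3.94593803e-01] [-2.12964711e-02  1.41560351e-01  1.71498467e+00 -1.80590507e-04
  1.28582034e+00  1.15495695e+00] [0.5412678  0.0534739  0.38376088] [319.21207689 240.19723847]
```

View pics/w1.png

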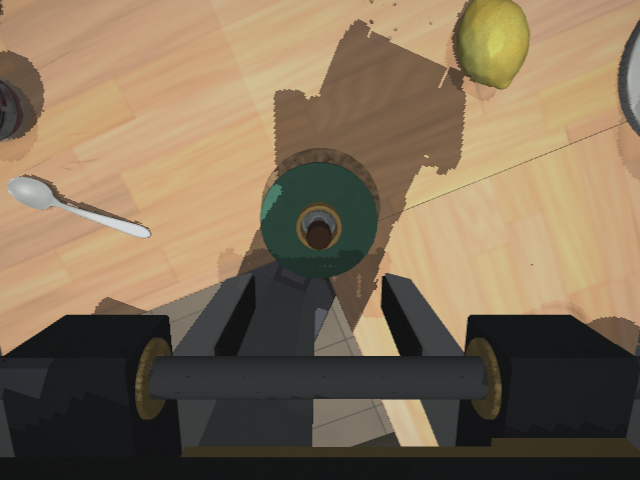

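Knob top is seen at (319,241), against a predicted (319,240), so the grasp point is right. Next: descend and grip.

```bash
python3 -m jog '[[0,0,2,0,0,0],[0,0,5,0,0,0],[0,0,8,0,0,0],[0,0,11,0,0,0],[0,0,13,0,0,0],[0,0,14,0,0,0],[0,0,14.3,0,0,0],[0,0,14.3,0,0,0]]' && python3 -m jog '[[0,0,0,0,0,0],[0,0,0,0,0,0],[0,0,0,0,0,0],[0,0,0,0,0,0],[0,0,0,0,0,0],[0,0,0,0,0,0]]' 5 30 && python3 -m jog '[[0,0,-0.3,0,0,0],[0,0,-0.8,0,0,0],[0,0,-1.5,0,0,0],[0,0,-2.2,0,0,0],[0,0,-3,0,0,0],[0,0,-3,0,0,0],[0,0,-3,0,0,0]]'; python3 - <<'E'
from h import *
from station import ctrl
c=ctrl.camera("side");cv2.imwrite("pics/s2.png",cv2.resize(c["img"][150:330,240:440],None,fx=3,fy=3));c=ctrl.camera("wrist");cv2.imwrite("pics/w2.png",c["img"])
print(ctrl.get_obs())
E
```

```text
time_s: 2.45
ee_pos: [0.4785, 0.0261, 0.2622]
eef_rot: [3.141, -0.0, 0.393]
force: [-0.1, -0.9, 0.1]
grip_width: 0.0608
grip_force: 0.0
time_s: 3.05
ee_pos: [0.4784, 0.0267, 0.2617]
eef_rot: [-3.141, -0.0, 0.394]
force: [0.3, 1.2, 0.8]
grip_width: 0.0195
grip_force: 30.0
time_s: 3.75
ee_pos: [0.4784, 0.0266, 0.2918]
eef_rot: [3.141, -0.0, 0.394]
force: [-1.2, -0.0, -2.8]
grip_width: 0.0194
grip_force: 30.0
{'time_s': 3.85, 'qpos': array([-2.09011133e-02,  2.76583131e-01,  1.83776145e+00, -1.35724159e-05,
        1.02770992e+00,  1.15610206e+00]), 'joint_vel': array([ 0.00126761,  0.0037167 ,  0.00039149,  0.00085691, -0.0005202 ,
       -0.00055902]), 'tau': array([ 4.67309612e-03, -4.86389887e+01, -3.15718496e+01,  3.97124654e-02,
       -6.18178910e-02,  3.64711252e-05]), 'ee_pos': array([0.47831733, 0.02660834, 0.29140114]), 'eef_rot': array([-3.14141720e+00,  4.27380475e-04,  3.93800210e-01]), 'force': array([ 0.73466477, -0.43918013, -2.56344425]), 'moment': array([-0.00967293,  0.01060268, -0.0143219 ]), 'grip_force': 29.999366998672485, 'grip_width': 0.019798256138304875}
```

View pics/s2.png

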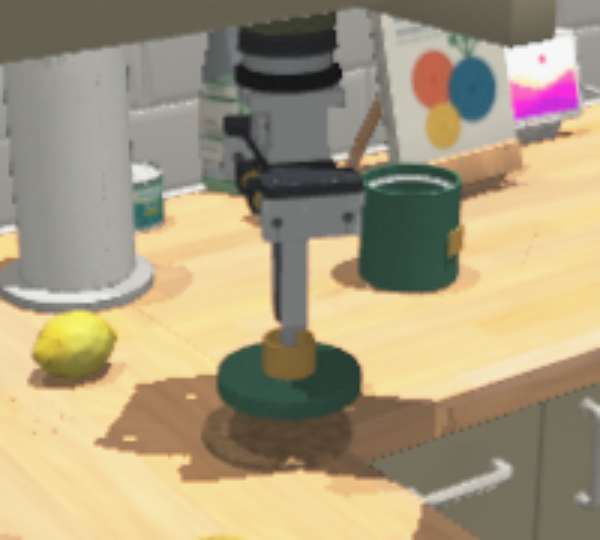

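Side view: the nested lids hang level from the gripper at crop (290,375). The force reading (−2.8 N) matches both pieces. Next: raise, then stop short of the tin for a look.

```bash
python3 -m jog '[[0,0,-0.8,0,0,0],[0,0,-2.2,0,0,0],[0,0,-4,0,0,0],[0,0,-6,0,0,0],[0,0,-8,0,0,0],[0,0,-9.3,0,0,0],[0,0,-10,0,0,0],[0,0,-10,0,0,0]]' && python3 -m jog '[[-0.6,0.6,0,0,0,0],[-1.8,1.7,0,0,0,0],[-3.5,3.4,0,0,0,0],[-5.7,5.5,0,0,0,0],[-8,7.7,0,0,0,0],[-10.3,9.9,0,0,0,0],[-12.6,12.1,0,0,0,0],[-14.9,14.3,0,0,0,0]]' && python3 -m jog '[[-2.3,2.2,0,0,0,0],[-4.6,4.4,0,0,0,0],[-6.9,6.6,0,0,0,0],[-9.2,8.9,0,0,0,0],[-11.4,11.1,0,0,0,0],[-13.3,12.9,0,0,0,0],[-14.7,14.3,0,0,0,0],[-15.4,15,0,0,0,0]]' && python3 -m jog '[[-0.2,0.2,0,0,0,0],[-0.2,0.2,0,0,0,0],[-0.2,0.2,0,0,0,0]]'; python3 - <<'E'
from h import *
from station import ctrl
c=ctrl.camera("wrist");cv2.imwrite("pics/w3.png",c["img"]);np.savez("pics/w3.npz",**c);o=ctrl.get_obs();print(o["ee_pos"],o["eef_rot"],o["force"],proj(c,[.428,-.316,.088]))
np.savez("pics/t3.npz",**ctrl.camera("top"))
E
```

```text
time_s: 4.65
ee_pos: [0.4784, 0.0266, 0.3922]
eef_rot: [3.141, -0.001, 0.394]
force: [0.6, -0.1, -4.0]
grip_width: 0.0195
grip_force: 30.0
time_s: 5.45
ee_pos: [0.3946, -0.1639, 0.3908]
eef_rot: [-3.141, 0.001, 0.394]
force: [1.0, -0.1, -3.3]
grip_width: 0.0194
grip_force: 30.0
time_s: 6.25
ee_pos: [0.3099, -0.3615, 0.3907]
eef_rot: [-3.14, 0.001, 0.392]
force: [0.1, 0.3, -3.1]
grip_width: 0.0195
grip_force: 30.0
time_s: 6.55
ee_pos: [0.3102, -0.3622, 0.3915]
eef_rot: [-3.141, -0.0, 0.394]
force: [0.1, 0.3, -3.2]
grip_width: 0.0192
grip_force: 30.0
[ 0.31026589 -0.36221045  0.39159085] [-3.14137264e+00 -6.77083428e-05  3.94671412e-01] [-1.00597026 -0.10118478 -2.92939075] [321.86369124  57.56564928]
```

View pics/w3.png

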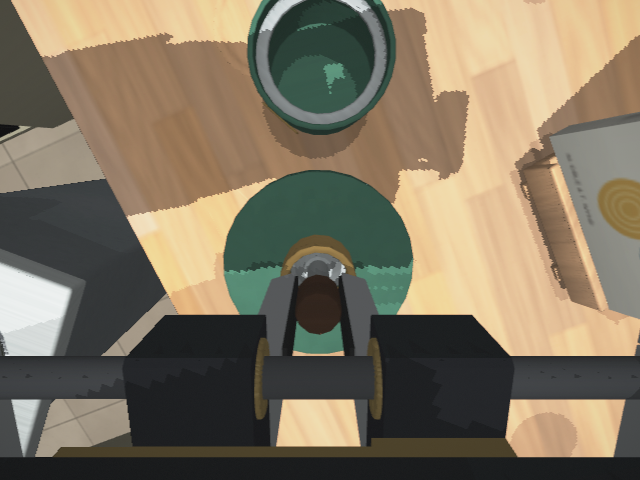

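The tin mouth shows its grey ledge ring, centred near (321,57). The held cover is at about (318,262) and the knob at (319,300).

```bash
python3 - <<'E'
from h import *
from station import ctrl
c=dict(np.load("pics/w3.npz"));o=ctrl.get_obs();e=o["ee_pos"]
h=cv2.cvtColor(c["img"],cv2.COLOR_BGR2HSV)
g=((h[...,1]<75)&(h[...,2]>70)).astype(np.uint8)[:140,240:405]
cen=(321-240,57);E=[];O=[]
for a in np.linspace(0,2*np.pi,180,endpoint=False):
    r=np.arange(35,78,.5);u=(cen[0]+r*np.cos(a));v=(cen[1]+r*np.sin(a));k=(v>1)&(v<138);
    s=g[np.round(v[k]).astype(int),np.round(u[k]).astype(int)]
    i=np.where(s)[0]
    if len(i)>8:
        if k.all() or v[k][i[0]]>4: E.append((u[k][i[0]]+240,v[k][i[0]]))
        if k.all(): O.append((u[k][i[-1]]+240,v[k][i[-1]]))
def rob(P,z):
    P=np.array(P,float)
    for _ in range(5):
        C,r=circ(c,P,z);d=np.array([np.linalg.norm(ray(c,*p,z)[:2]-C)-r for p in P]);P=P[abs(d)<max(.0015,1.5*d.std())]
    return C,r,len(P),d.std()
print("inner .036",rob(E,.088));print("outer .044",rob(O,.088))
T=dict(np.load("pics/top0.npz"))
P=green(c,(215,160,420,360));P=P[(P[:,1]<262)];zf=e[2]-.1804-.073+.019
C=rob(P,zf);print("cover .055",C,"tcp",e)
print("knob top pred",proj(c,[e[0],e[1],e[2]-.1804+.011]),"knob bot",proj(c,[e[0],e[1],e[2]-.1804-.015]))
E
```

```text
inner .036 (array([ 0.42829149, -0.3152782 ]), np.float64(0.03557854150437919), 153, np.float64(0.0002945827847846148))
outer .044 (array([ 0.42937312, -0.31656473]), np.float64(0.04467376079669024), 80, np.float64(0.0018027164417997582))
cover .055 (array([ 0.31279652, -0.36116274]), np.float64(0.05309006470878792), 262, np.float64(0.0002621034066676556)) tcp [ 0.31025871 -0.36225916  0.39168176]
knob top pred [317.91501931 318.00938288] knob bot [317.92573439 294.87488694]
```

```bash
python3 - <<'E'
import cv2,numpy as np
c=dict(np.load("pics/w3.npz"));print(c["img"][255:345:4,319].tolist())
E
```

```text
[[113, 112, 107], [128, 128, 123], [85, 85, 82], [84, 84, 82], [79, 79, 76], [27, 34, 45], [28, 34, 45], [25, 32, 41], [28, 34, 43], [27, 33, 44], [30, 38, 51], [30, 38, 50], [30, 37, 49], [29, 37, 49], [30, 36, 48], [30, 37, 50], [31, 38, 51], [31, 40, 53], [31, 39, 52], [31, 38, 51], [110, 131, 84], [109, 130, 82], [109, 130, 81]]
```

```bash
python3 - <<'E'
from h import *
from station import ctrl
c=dict(np.load("pics/w3.npz"));o=ctrl.get_obs();e=o["ee_pos"];y=o["eef_rot"][2];x=np.array([np.cos(y),np.sin(y)])
for d in(-.002,0,.002,.004):
    k=e[:2]+d*x
    print(d,proj(c,[*(k+.01*x),e[2]-.1804-.015])[1],proj(c,[*(k-.01*x),e[2]-.1804+.011])[1],"seen 273.5 333",
     "cover far edge",proj(c,[*(k+.055*x),e[2]-.1804-.073+.019])[1],"seen 170")
print(totool(o,[.4283-e[0],-.3153-e[1],0]))
E
```

```text
-0.002 278.8675354848271 344.6443142794046 seen 273.5 333 cover far edge 176.17351038068568 seen 170
0 274.8144584510567 340.26917443776944 seen 273.5 333 cover far edge 172.41702649499373 seen 170
0.002 270.740570031689 335.8687246991946 seen 273.5 333 cover far edge 168.64376045178747 seen 170
0.004 266.64570952341694 331.4427448024422 seen 273.5 333 cover far edge 164.85359953741823 seen 170
[12.7  0.2  0. ]
```

```bash
python3 -m jog '[[0.6,0,0,0,0,0],[2,0.1,0,0,0,0],[4.2,0.1,0,0,0,0],[6.6,0.1,0,0,0,0],[9,0.2,0,0,0,0],[11,0.2,0,0,0,0],[12.2,0.2,0,0,0,0],[12.6,0.2,0,0,0,0]]' && python3 -m jog '[[0,0,0.4,0,0,0],[0,0,1.2,0,0,0],[0,0,2,0,0,0],[0,0,2.7,0,0,0],[0,0,3,0,0,0],[0,0,3,0,0,0],[0,0,3,0,0,0]]'; python3 - <<'E'
from h import *
from station import ctrl
a=ctrl.camera("side");b=ctrl.camera("wrist");
cv2.imwrite("pics/m4.png",np.hstack([cv2.resize(a["img"][150:270,320:430],(550,600),interpolation=cv2.INTER_CUBIC),cv2.resize(b["img"][150:480,250:387],(249,600))]))
o=ctrl.get_obs();print(o["ee_pos"],o["force"],o["moment"],o["qpos"])
E
```

```text
time_s: 7.45
ee_pos: [0.4283, -0.3155, 0.3914]
eef_rot: [-3.141, 0.0, 0.395]
force: [0.8, 0.8, -3.6]
grip_width: 0.0193
grip_force: 30.0
time_s: 8.15
ee_pos: [0.4271, -0.3164, 0.3618]
eef_rot: [3.141, -0.0, 0.394]
force: [-0.4, -0.1, -2.7]
grip_width: 0.0198
grip_force: 30.0
[ 0.42708331 -0.31638907  0.36195308] [ 0.25580545 -0.2821038  -2.74163931] [ 0.0374435   0.01751552 -0.0305615 ] [-7.06511526e-01  2.98000350e-01  1.62636350e+00  5.77926446e-06
  1.21665575e+00  4.70540613e-01]
```

View pics/m4.png

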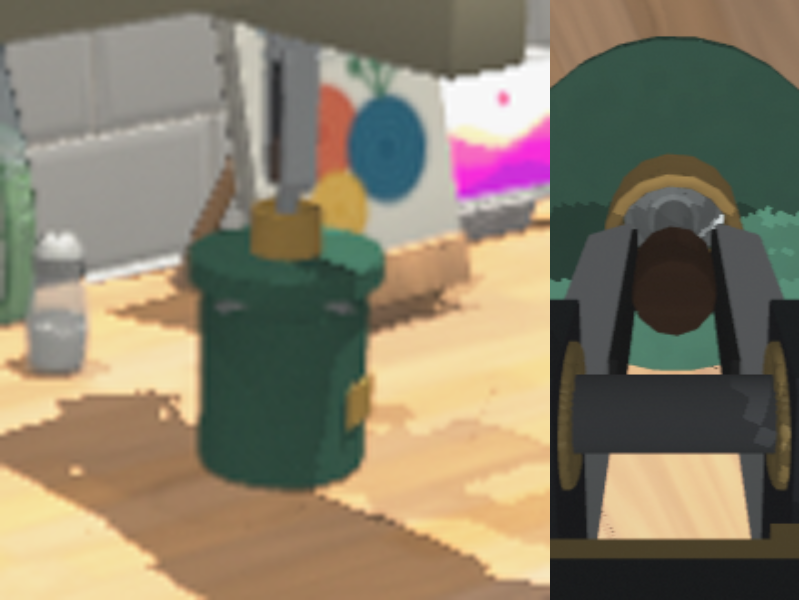

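Side view: the cover (crop centre about 286) sits over the tin (centre about 284), level and centred to within about 1 mm. Next: lower slowly while watching the force.

```bash
python3 -m jog '[[0,0,0.3,0,0,0],[0,0,0.7,0,0,0],[0,0,1.1,0,0,0],[0,0,1.4,0,0,0],[0,0,1.6,0,0,0],[0,0,1.8,0,0,0],[0,0,1.8,0,0,0],[0,0,1.8,0,0,0]]' && python3 -m jog '[[0,0,0.15,0,0,0],[0,0,0.3,0,0,0],[0,0,0.45,0,0,0],[0,0,0.6,0,0,0],[0,0,0.6,0,0,0],[0,0,0.6,0,0,0]]'
```

```text
time_s: 9.05
ee_pos: [0.4271, -0.3164, 0.3437]
eef_rot: [3.141, -0.0, 0.394]
force: [-0.6, -0.2, -3.0]
grip_width: 0.0192
grip_force: 30.0
time_s: 9.65
ee_pos: [0.4271, -0.3164, 0.3377]
eef_rot: [3.141, -0.0, 0.394]
force: [-0.9, 0.1, -1.6]
grip_width: 0.0192
grip_force: 30.0
```

The load dropped by about 1.4 N (the cover's weight) right at the expected height, so the cover is on the rim with 4 mm to go.

```bash
python3 -m jog '[[0,0,0.1,0,0,0],[0,0,0.2,0,0,0],[0,0,0.3,0,0,0],[0,0,0.3,0,0,0],[0,0,0.3,0,0,0]]' && python3 -m jog '[[0,0,0.05,0,0,0],[0,0,0.1,0,0,0],[0,0,0.1,0,0,0],[0,0,0.1,0,0,0]]'
```

```text
time_s: 10.15
ee_pos: [0.4271, -0.3163, 0.3346]
eef_rot: [-3.142, 0.0, 0.394]
force: [0.1, -0.2, -1.0]
grip_width: 0.0194
grip_force: 30.0
time_s: 10.55
ee_pos: [0.4271, -0.3163, 0.3337]
eef_rot: [3.142, -0.0, 0.394]
force: [-0.3, 0.5, -0.7]
grip_width: 0.0195
grip_force: 30.0
```

```bash
python3 -m jog '[[0,0,0.05,0,0,0],[0,0,0.1,0,0,0],[0,0,0.1,0,0,0],[0,0,0.1,0,0,0]]'; python3 -m jog '[[0,0,0,0,0,0],[0,0,0,0,0,0]]'
```

```text
time_s: 10.95
ee_pos: [0.4271, -0.3163, 0.3336]
eef_rot: [3.141, -0.0, 0.394]
force: [-3.9, 4.1, 10.6]
grip_width: 0.0196
grip_force: 30.0
time_s: 11.15
ee_pos: [0.4271, -0.3163, 0.3337]
eef_rot: [3.141, -0.0, 0.394]
force: [-3.8, 3.6, 11.2]
grip_width: 0.0195
grip_force: 30.0
```

There is firm contact at TCP z 0.3337, exactly the home height. Next: release, back off upward and look.

```bash
python3 -m jog '[[0,0,0,0,0,0],[0,0,0,0,0,0],[0,0,0,0,0,0],[0,0,0,0,0,0]]' 65 && python3 -m jog '[[0,0,-1,0,0,0],[0,0,-3,0,0,0],[0,0,-5,0,0,0],[0,0,-6.5,0,0,0],[0,0,-7,0,0,0],[0,0,-7,0,0,0],[0,0,-7,0,0,0]]'; python3 - <<'E'
from h import *
from station import ctrl
a=ctrl.camera("side");b=ctrl.camera("wrist");np.savez("pics/w5.npz",**b);np.savez("pics/s5.npz",**a)
cv2.imwrite("pics/m5.png",np.hstack([cv2.resize(a["img"][170:260,345:410],(433,600),interpolation=cv2.INTER_CUBIC),cv2.resize(b["img"][150:450,228:411],(366,600))]))
o=ctrl.get_obs();print(o["ee_pos"],o["force"]);e=o["ee_pos"]
k=[e[0]+.001,e[1]]
print("side knob top",proj(a,[*k,.164]),"collar top",proj(a,[*k,.13]),"skirt",proj(a,[*k,.088]))
print("wrist knob top",proj(b,[*k,.164]),"collar top",proj(b,[*k,.13]))
E
```

```text
time_s: 11.55
ee_pos: [0.4271, -0.3164, 0.3325]
eef_rot: [-3.141, 0.0, 0.394]
force: [0.0, 0.3, 0.2]
grip_width: 0.0482
grip_force: 0.0
time_s: 12.25
ee_pos: [0.427, -0.3163, 0.402]
eef_rot: [-3.141, 0.0, 0.394]
force: [0.1, 0.4, -0.2]
grip_width: 0.0611
grip_force: 0.0
[ 0.42704705 -0.31633039  0.40185646] [0.15111803 0.62839487 0.36201693]
side knob top [376.90396772 185.47416837] collar top [376.65795278 197.21467802] skirt [376.36008446 211.42977362]
wrist knob top [318.91674654 266.33649873] collar top [318.83999104 251.25261707]
```

View pics/m5.png

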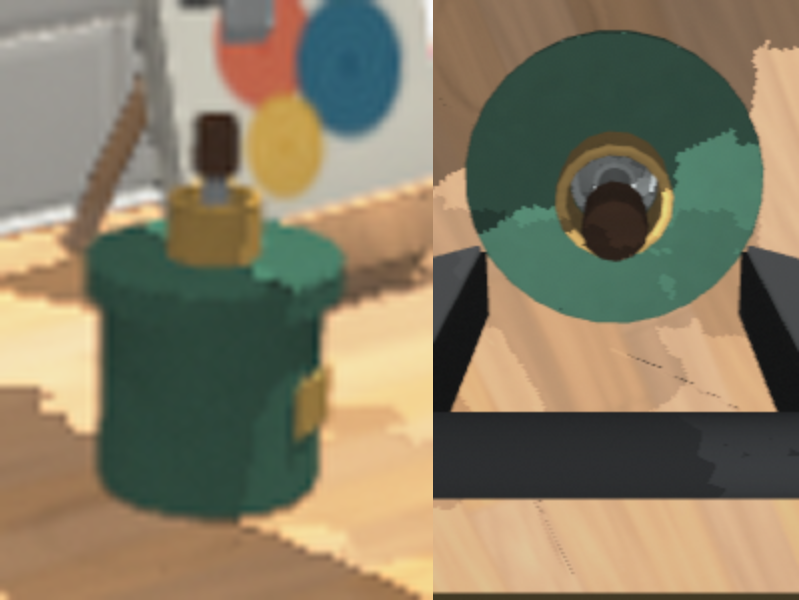

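Side view: the knob top is at y≈187 and the collar top at y≈198.5. That gap of 11.5 px fits fully home (11.7 px predicted), and riding would give 13.5 px. Wrist view: the collar is centred at (318.5,250), against a predicted (319,251). Next: descend onto the collar.

```bash
python3 -m jog '[[0,0,1.5,0,0,0],[0,0,3.5,0,0,0],[0,0,5.5,0,0,0],[0,0,7.3,0,0,0],[0,0,8.6,0,0,0],[0,0,9.4,0,0,0],[0,0,9.6,0,0,0],[0,0,9.6,0,0,0]]' && python3 -m jog '[[0,0,0,0,0,0],[0,0,0,0,0,0],[0,0,0,0,0,0],[0,0,0,0,0,0],[0,0,0,0,0,0],[0,0,0,0,0,0]]' 25 25
```

```text
time_s: 13.15
ee_pos: [0.4271, -0.3164, 0.3069]
eef_rot: [3.141, -0.0, 0.394]
force: [0.1, -0.2, 0.6]
grip_width: 0.0613
grip_force: 0.0
time_s: 13.75
ee_pos: [0.4271, -0.3164, 0.307]
eef_rot: [3.141, -0.0, 0.394]
force: [-2.2, 0.4, 5.2]
grip_width: 0.0398
grip_force: 25.0
```

```bash
python3 -m jog '[[0,0,-0.2,0,0,0],[0,0,-0.5,0,0,0],[0,0,-0.9,0,0,0],[0,0,-1.4,0,0,0],[0,0,-2,0,0,0],[0,0,-2.6,0,0,0],[0,0,-3,0,0,0],[0,0,-3,0,0,0]]'; python3 - <<'E'
from h import *
from station import ctrl
a=ctrl.camera("side");np.savez("pics/s6.npz",**a)
cv2.imwrite("pics/m6.png",cv2.resize(a["img"][150:260,335:420],(464,600),interpolation=cv2.INTER_CUBIC))
o=ctrl.get_obs();print(o["ee_pos"],o["force"],o["moment"])
E
```

```text
time_s: 14.55
ee_pos: [0.4271, -0.3164, 0.3374]
eef_rot: [3.141, -0.0, 0.394]
force: [-0.5, 1.2, -1.5]
grip_width: 0.0397
grip_force: 25.0
[ 0.42705135 -0.31632882  0.33692696] [ 0.50537902 -0.2641239  -1.38719643] [-0.06792685 -0.05573868  0.00366829]
```

View pics/m6.png

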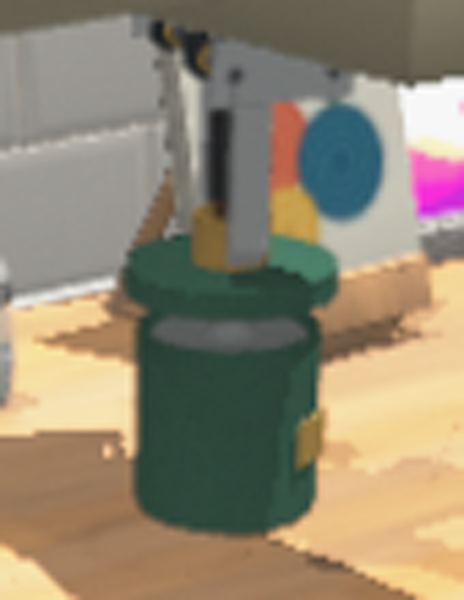

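The load is 1.45 N, the cover alone. The inner lid's flange shows flush in the mouth at crop (230,333), so it has stayed put. Next: lift the rest of the way.

```bash
python3 -m jog '[[0,0,-0.5,0,0,0],[0,0,-1.5,0,0,0],[0,0,-3,0,0,0],[0,0,-4.5,0,0,0],[0,0,-6,0,0,0],[0,0,-7.2,0,0,0],[0,0,-8,0,0,0],[0,0,-8,0,0,0]]' && python3 -m jog '[[0,0,0,0,0,0],[0,0,0,0,0,0],[0,0,0,0,0,0],[0,0,0,0,0,0]]'; python3 - <<'E'
from h import *
from station import ctrl
a=ctrl.camera("side");t=ctrl.camera("top")
cv2.imwrite("pics/m7.png",np.hstack([cv2.resize(a["img"][140:260,330:425],(475,600),interpolation=cv2.INTER_CUBIC),cv2.resize(t["img"][170:350,160:478][:, :],(325,184))[[*range(184)]+[183]*416]]))
E
```

```text
time_s: 15.4
ee_pos: [0.4271, -0.3163, 0.4177]
eef_rot: [3.14, -0.001, 0.394]
force: [0.7, -0.2, -2.0]
grip_width: 0.0395
grip_force: 25.0
time_s: 15.8
ee_pos: [0.4271, -0.3164, 0.4163]
eef_rot: [-3.141, 0.0, 0.394]
force: [0.5, 0.2, -1.4]
grip_width: 0.0398
grip_force: 25.0
```

View pics/m7.png

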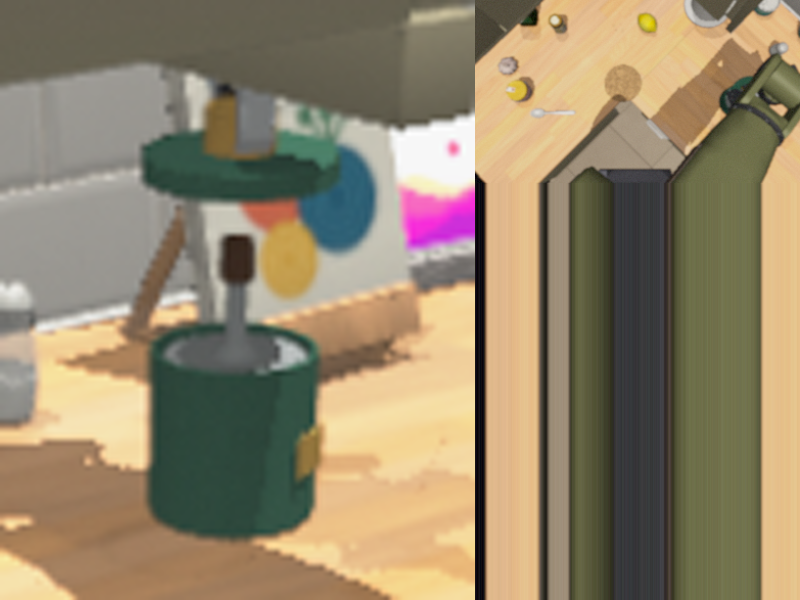

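Side view: the cover is level at crop (240,160), clear above the knob top at (237,240). The inner lid is upright and home in the tin, and the bystanders in view have not moved. Next: hand in.

```bash
python3 -c "
from station import ctrl
print(ctrl.hand_in())"
```

```text
the job is handed in; nothing more can be done
None
```

The job is handed in at about 16 s: the inner lid is seated fully home in the tin, and the gripper is holding the cover level about 3 cm above the wooden knob, with nothing around it seen to have moved.

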